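# Weigh two specimen mounts and seat the heavier in the microscope holder

## Robot

A 7-joint arm with a two-finger parallel gripper is mounted at the origin on the work surface. World frame = base frame: x ahead of the robot, y to its left, z up, the work surface at z = 0. Lengths are in mm, angles in degrees, forces in N, time in s.
With the tool pointing down it reaches from about 425 to 875 mm from the base axis. Payload 9.9 kg.
Tool frame: the origin (TCP) lies midway between the tips of the shut fingers; the grasp point (between the pads) lies bot.tcp_to_grasp behind it (bot.tcp_to_grasp is the distance from the TCP to the grasp point, in mm); z points along the fingers, y is the direction in which the jaws open and shut (so a half turn about z gives the same grasp; the last joint's range is limited). The gripper opens to 85 mm and grips with 20 to 120 N. Pads are 22 mm wide; open, the fingers measure 114 mm over their backs; the gripper's body (76 mm by 85 mm) begins 54 mm behind the grasp point. The pads swing forward as they close: fully open they stand 13 mm farther back than shut.
Start: joints at [63.954, 32.985, 1.427, 82.34, -0.859, 64.687, -3.237], TCP at [244.598, -629.127, 231.289] pointing down, gripper open.
Joint ranges: [-157.87, 157.87], [-19.46, 123.44], [-87.15, 90], [11.01, 140.99], [-62.26, 242.26], [9.8, 113.94], [-161.44, 161.44]. Speed limits (degrees/s): [127.2, 127.2, 172.46, 172.46, 180, 180, 180].

## Interface

Orientations are given as a 3x3 rotation matrix whose columns are the frame's x, y, z axes.
In Python, from station import bot gives the robot as it stands. The module is installed in compiled form; this text tells all that it offers.
- The arm moves only by the tool play_rows, never from a script. Its argument "targets" is one flat list of numbers, 7 for each row, row after row: the shift along the tool's x, y, z in m, then the turn, a rotation vector about the tool's x, y, z in rad, then the opening in per cent of the stroke, from 0 (shut) to 100 (fully open). A call has 1 to 20 rows; each row is the pose to reach, as a shift and turn from the pose commanded when the call began, along the tool's axes at that moment; what a row does not reach only later rows make up. A row lasts 1/12 s, in which the tool goes at most 41.7 mm and 7.16 degrees, less where a joint would pass 70% of its speed; a pose out of reach is approached as far as the arm can. A call with a gripper value outside its range is refused whole. The fingers move at their own pace and stop on an object; "force" is the grip in N (left out, the last holds). Time passes only in rows, so rows that repeat a pose let the fingers close. It gives the time, the measured TCP pose, the force and the opening at its end, in the units of the state.
- bot.observe(): the state, without advancing time (a new reading comes with each control period).
- bot.get_image(name): name is "scene" or "top"; returns a dict with "img" (384x512x3 uint8, red, green, blue), "K" (3x3 intrinsics, pixels), "k1" (the pictures are not rectified: a ray, as slopes to the right and down, at radius r is drawn at 1 + k1 r^2 times it, then the intrinsics apply), "pose" (4x4, takes a point from camera to world coordinates). Camera axes: x right, y up, looking along -z (the intrinsics and any distortion apply to the point x, -y, -z); pixel columns grow to the right and rows downward; lengths in mm; the calibration is good to about 2 mm. A picture is of the moment at which its call begins. There is no depth.
- bot.finish_job(): hands the job in, once; it reports no verdict.
The state is a dict: "time_s": time; "joint_positions": joint angles; "joint_vel": joint speeds; "effort": joint torques, N m; "ee_pos": TCP position; "tool_rot": TCP orientation; "wrist_force": force on the tool from outside, world axes, zero at the start; "ft_torque": the same for the moment, N m; "width": finger opening in mm.
Only numpy, scipy, OpenCV 4.12 (cv2) and the standard library are available. Lean on these libraries where they do the work, as an engineer would, in place of code of your own. Each camera call takes 0.05 s, during which the arm holds its last target. There are 200 camera calls.

## Task

Two look-alike steel specimen mounts stand on the bench; one is solid, the other hollow. Set them gently upright on the balance, one on each pan, let go of both and see which side drops; then press the mount that dropped down into the specimen holder's bore, by feel, past its side jaws until it bears firmly on the delicate sprung earth contact underneath (firmly: more than 4 N on the contact, never 16 N), and let go of it there. Leave the other mount standing on its pan and do not disturb the other things on the bench.

Things in the scene. Friction and masses are not known exactly. Their poses are not given: they have to be found in the camera images.
- mount_a_centre (a point): Centre of one specimen mount: a plain upright steel cylinder, 26 mm in diameter and 68 mm tall, with a 2 mm bevel at the foot; this point is 34 mm above its underside, z along its axis. It looks just like the other mount; the solid one weighs 220 to 305 g, the hollow one 120 to 175 g. Which is which cannot be seen.
- mount_b_centre (a point): Centre of the other specimen mount, the same in shape and size (see the first).
- beam (a joint): Tilt of the balance beam in rad about the balance's own x axis, stops at +0.12 and -0.12, level (0) when empty. Positive: the right pan is down and the left pan up; negative: the left pan is down. It moves freely and settles within about 1 s. The pans stay level while they rise and fall.
- pan_left_top (a point): Centre of the upper face of the left pan of the balance: a round steel dish, 60 mm across inside, rim 4 mm high. It is 110 mm from the pivot along the balance's +y, about 79 mm above the bench when level and 13 mm higher or lower at the stops. The x axis of this frame is the balance's x axis, level. The beam, 67 mm high, is between the pans; a thin pointer on it reaches 90 mm.
- pan_right_top (a point): The same for the right pan, 110 mm from the pivot along the balance's -y.
- mouth (a point): Centre of the mouth of the specimen holder's bore, in the top face of a fixed aluminium block 66 mm square and 66 mm high; z up along the bore. The bore is 28 mm across with a 3 mm chamfer at the mouth.
- holder: The holder block (origin under its centre, on the bench; flat foot 90 mm square, 6 mm thick). Two round-nosed sprung jaws stand out 2.5 mm into the bore on its +y and -y sides, 7.5 mm below the mouth. They drag at a mount being pushed in (3 to 9 N, sticking and slipping, and fading once at rest), so that it hangs where it is left.
- earth: Foot of the earth contact, on the bench under the bore. It carries a brass pad, 16 mm across, in the bore: its top is somewhere from 11 to 29 mm below the mouth, different each time and not measured. The pad is sprung: it gives 6 N per mm, 4 mm of travel, felt as a rise over the jaws' drag. A mount pushed onto it stays, held by the jaws.
- balance: Fixed foot of the balance, a grey slab 100 mm in x, 200 mm in y, 14 mm thick; origin on the bench under the pivot; arms along its y.
- mouse: Black computer mouse, 100 x 58 x 24 mm; origin under its centre. Leave it.
- stub_box: Open grey plastic box of small metal stubs, 100 x 70 x 22 mm; origin under its centre. Leave it.
- tweezers: Steel tweezers lying flat, 125 mm long, 6 mm high; origin near their middle, at the bench. Leave them.
- jar: Small amber glass jar with black cap, 44 mm across, 50 mm tall; origin under its centre. Leave it.
- driver: Screwdriver lying on the bench, 160 mm long. Leave it.
- low_stub: Flat aluminium disc, 32 mm across and 12 mm high; origin under its centre. Leave it.

How it is judged:
By the outcome, as a careful person would: the job done as asked, in the order asked, and still so for the second after the job is handed in, with the robot touching nothing.
It also fails if it takes over 72 s, if anything falls off the work surface, if the arm or the gripper's body presses on something with over 40 N, if the wrist force passes 120 N, or if a joint passes its speed limit or range.

## Working session

There is one attempt and no reset: what is moved stays moved. The work goes in short steps, Python scripts to look and compute and a tool call to move; the robot and the scene stay as the last step left them, time stands still between calls to the robot, and variables do not carry over. Pictures are saved under pics/ and viewed, about 8 in all and at most 12, crops included, and the job is handed in when it is done.

Besides the shell and the picture viewer there is one more tool, called after "Call:" in YAML: its name, and indented under it one key for each argument. play_rows: Moves the arm, as the interface text tells. Its arguments: {"type":"object","properties":{"targets":{"type":"array"},"force":{"type":"number"}},"required":["targets"]}

```bash
mkdir -p pics; python3 - <<'E'
from station import bot
import cv2,numpy as np
s=bot.observe();print(s,bot.tcp_to_grasp)
for n in("scene","top"):
    d=bot.get_image(n);cv2.imwrite(f"pics/{n}0.png",d["img"][:,:,::-1]);print(n,d["K"],d["k1"],d["pose"])
a=[cv2.imread(f"pics/{n}0.png") for n in("scene","top")]
E
```

```text
{'time_s': 0.0, 'joint_positions': array([63.95292387, 33.0321477 ,  1.4245021 , 82.38551706, -0.85818741,
       64.68554247, -3.23647578]), 'joint_vel': array([-0.03342193, -0.09401643, -0.04284836,  0.08261857, -0.03106476,
        0.06469201, -0.0544125 ]), 'effort': array([-1.28713659e-04, -7.65765524e+01,  2.25123882e+00, -2.85966200e+01,
        1.55152642e-02,  1.28283500e-02,  2.17921792e-05]), 'ee_pos': array([ 244.42889551, -628.71877724,  230.45472509]), 'tool_rot': array([[ 9.32020173e-01,  3.62405741e-01, -6.90152548e-04],
       [ 3.62406380e-01, -9.32019033e-01,  1.46186663e-03],
       [-1.13446450e-04, -1.61260488e-03, -9.99998693e-01]]), 'wrist_force': array([0.176659  , 0.37934456, 0.17274068]), 'ft_torque': array([-0.04170104, -0.05759942,  0.01232577]), 'width': 85.48902909485093} 18.700000000000003
scene [[411.31425822   0.         261.07067301]
 [  0.         411.31425822 190.84396044]
 [  0.           0.           1.        ]] 0.0031958122607764323 [[ 7.03714961e-01 -4.58160469e-01  5.43023240e-01  1.10851292e+03]
 [ 7.10256035e-01  4.72944085e-01 -5.21402203e-01 -5.23923518e+02]
 [-1.79337512e-02  7.52604064e-01  6.58229066e-01  7.32691282e+02]
 [ 0.00000000e+00  0.00000000e+00  0.00000000e+00  1.00000000e+00]]
top [[390.32598766   0.         251.9591303 ]
 [  0.         390.32598766 186.33667414]
 [  0.           0.           1.        ]] 0.0333934337245721 [[ 9.03250042e-03  9.96681183e-01 -8.09013849e-02  5.17636853e+02]
 [-9.99676508e-01  7.07668409e-03 -2.44295028e-02 -2.79886977e+01]
 [-2.37759122e-02  8.10958735e-02  9.96422684e-01  1.04283853e+03]
 [ 0.00000000e+00  0.00000000e+00  0.00000000e+00  1.00000000e+00]]
```

View pics/scene0.png

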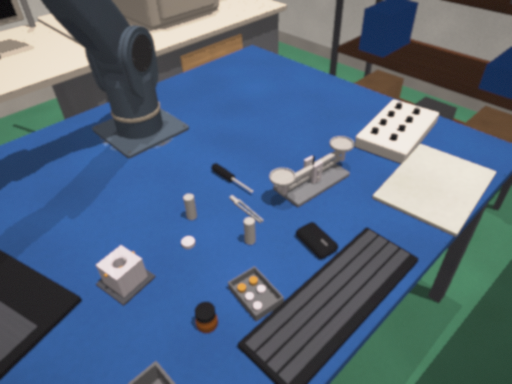

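View pics/top0.png

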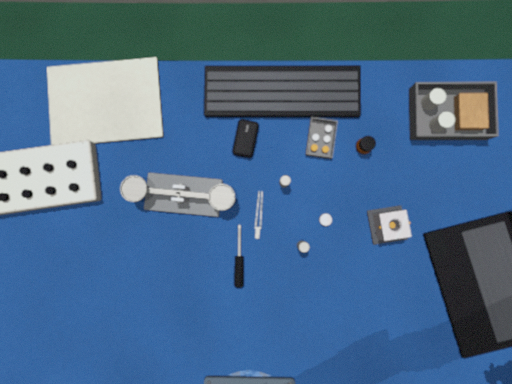

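The top view shows mounts at about (285,181) and (304,247), pans at (134,188) and (221,197), and the holder mouth near (393,225). The low stub is at (326,220).

```bash
cat > h.py <<'E'
import numpy as np,cv2
from station import bot
def ray(d,u,v):
    K=d["K"];a=np.array([(u-K[0,2])/K[0,0],(v-K[1,2])/K[1,1]]);b=a.copy()
    for _ in range(10): b=a/(1+d["k1"]*(b@b))
    P=d["pose"];return P[:3,3],P[:3,:3]@np.array([b[0],-b[1],-1])
def onz(d,u,v,z):
    o,r=ray(d,u,v);return (o+r*(z-o[2])/r[2]).round(1)
def proj(d,p):
    P=d["pose"];c=P[:3,:3].T@(np.array(p,float)-P[:3,3]);b=np.array([c[0],-c[1]])/-c[2]
    b=b*(1+d["k1"]*(b@b));return (b*d["K"][0,0]+d["K"][:2,2]).round(1)
def crop(d,name,u0,v0,u1,v1,k):
    cv2.imwrite(f"pics/{name}.png",cv2.resize(d["img"][v0:v1,u0:u1,::-1],None,fx=k,fy=k,interpolation=cv2.INTER_CUBIC))
def blobs(d,win,lo):
    u0,v0,u1,v1=win;w=d["img"][v0:v1,u0:u1].astype(int);m=((w.min(2)>lo)).astype(np.uint8)
    n,_,st,c=cv2.connectedComponentsWithStats(m)
    return [(c[i]+[u0,v0],st[i,2:]) for i in range(1,n) if st[i,4]>25]
E
python3 - <<'E'
from h import *
t=bot.get_image("top");s=bot.get_image("scene")
for nm,w,z,lo in(("m1",(270,165,300,195),68,120),("m2",(290,235,318,260),68,120),("low",(315,210,340,230),12,120),("panL",(115,170,150,206),83,150),("panR",(205,180,240,215),83,150),("block",(365,200,415,250),66,150)):
    for c,st in blobs(t,w,lo): 
        p=onz(t,*c,z);print(nm,c.round(1),st,p,"scene",proj(s,p))
a=cv2.resize(t["img"][150:270,260:420,::-1],None,fx=5,fy=5,interpolation=cv2.INTER_CUBIC)
cv2.imwrite("pics/c1.png",a)
b=cv2.resize(s["img"][130:290,90:360,::-1],None,fx=2.9,fy=2.9,interpolation=cv2.INTER_CUBIC)
cv2.imwrite("pics/c2.png",b)
E
```

```text
m1 [284.9 179.9] [11 11 97] [613.5 -86.5  68. ] scene [249.7 220.2]
m2 [303.8 246.6] [11 12 99] [ 448.6 -133.3   68. ] scene [189.  196.3]
low [325.4 219.2] [ 14  13 140] [ 516.4 -195.6   12. ] scene [188.5 240.1]
panL [133.  188.2] [ 26  26 531] [588.9 290.2  83. ] scene [342.4 142.2]
panR [217.8 195.9] [ 30  35 792] [571.3  79.6  83. ] scene [285.8 173.9]
block [395.  224.9] [ 33  31 684] [ 504.4 -356.7   66. ] scene [119.2 261.1]
```

View pics/c1.png

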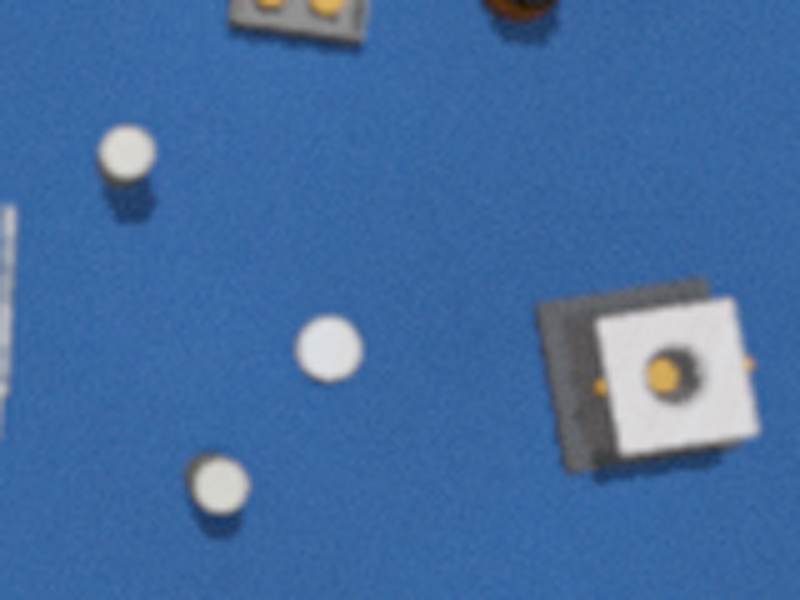

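View pics/c2.png

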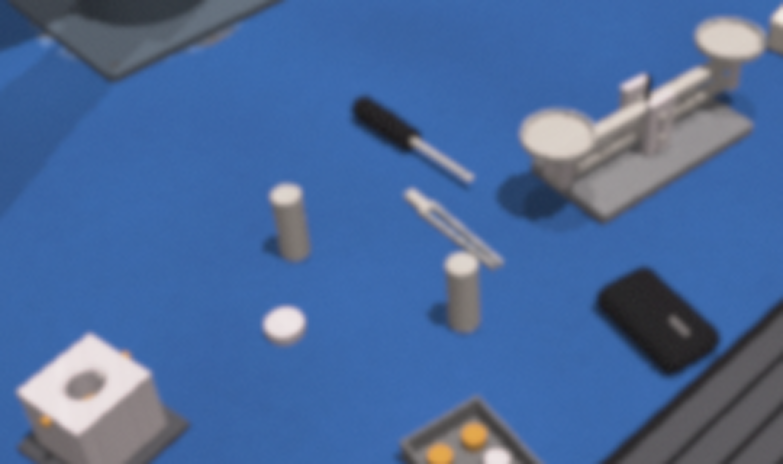

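```bash
python3 - <<'E'
from h import *
t=bot.get_image("top");s=bot.get_image("scene")
def tri(a,b):
    A=np.zeros((3,3));B=np.zeros(3)
    for d,p in((t,a),(s,b)):
        o,r=ray(d,*p);r/=np.linalg.norm(r);M=np.eye(3)-np.outer(r,r);A+=M;B+=M@o
    return np.linalg.solve(A,B).round(1)
f=lambda u,v:(90+u/2.9,130+v/2.9)
print("m1",tri((284.9,179.9),f(461,263)));print("m2",tri((303.8,246.6),f(286,194)))
print("L",tri((133.5,188.2),f(731,40)));print("R",tri((221.5,196.5),f(559,134)))
print("R@83",onz(t,221.5,196.5,83))
print("mouth",tri((395,224.8),f(86,385)))
b=[onz(t,260+u/5,150+v/5,66) for u,v in((597,318),(733,298),(758,433),(620,455))];print(b,np.mean(b,0))
E
```

```text
m1 [613.1 -87.3  66.6]
m2 [ 448.2 -133.9   66.1]
L [588.9 290.4  77.7]
R [569.8  70.5  80.1]
R@83 [569.9  70.5  83. ]
mouth [ 504.8 -357.6   61.9]
[array([ 531.6, -319.4,   66. ]), array([ 542.2, -385.6,   66. ]), array([ 476.3, -395.9,   66. ]), array([ 464.7, -329.2,   66. ])] [ 503.7   -357.525   66.   ]
```

Call:
play_rows:
  targets: [0.3695,-0.388,0.05,0,0,0.3707,100,0.3695,-0.388,0.1,0,0,0.3707,100,0.3695,-0.388,0.111,0,0,0.3707,100,0.3695,-0.388,0.111,0,0,0.3707,100,0.3695,-0.388,0.111,0,0,0.3707,100,0.3695,-0.388,0.111,0,0,0.3707,100,0.3695,-0.388,0.111,0,0,0.3707,100,0.3695,-0.388,0.111,0,0,0.3707,100,0.3695,-0.388,0.111,0,0,0.3707,100,0.3695,-0.388,0.111,0,0,0.3707,100,0.3695,-0.388,0.111,0,0,0.3707,100,0.3695,-0.388,0.111,0,0,0.3707,100,0.3695,-0.388,0.111,0,0,0.3707,100,0.3695,-0.388,0.111,0,0,0.3707,100,0.3695,-0.388,0.111,0,0,0.3707,100,0.3695,-0.388,0.111,0,0,0.3707,100,0.3695,-0.388,0.111,0,0,0.3707,100]
  force: 40

```text
time_s: 1.72
ee_pos: [448.0, -134.9, 120.5]
tool_rot: [[1.0, -0.002, 0.0], [-0.002, -1.0, -0.001], [0.0, 0.001, -1.0]]
wrist_force: [0.3, 0.8, -1.1]
width: 85.3
```

Call:
play_rows:
  targets: [0,0,0.03,0,0,0,100,0,0,0.06,0,0,0,100,0,0,0.075,0,0,0,100,0,0,0.082,0,0,0,100,0,0,0.082,0,0,0,100,0,0,0.082,0,0,0,30,0,0,0.082,0,0,0,20,0,0,0.082,0,0,0,20,0,0,0.082,0,0,0,20,0,0,0.082,0,0,0,20,0,0,0.082,0,0,0,20,0,0,0.082,0,0,0,20]
  force: 40

```text
time_s: 2.72
ee_pos: [448.9, -133.6, 39.1]
tool_rot: [[1.0, 0.0, 0.001], [0.0, -1.0, -0.0], [0.001, 0.0, -1.0]]
wrist_force: [-1.4, 1.1, 7.9]
width: 24.8
```

Call:
play_rows:
  targets: [0,0,-0.02,0,0,0,20,0,0,-0.05,0,0,0,20,0,0,-0.09,0,0,0,20,0.03,-0.05,-0.11,0,0,0,20,0.045,-0.075,-0.11,0,0,0,20,0.06,-0.1,-0.11,0,0,0,20,0.075,-0.125,-0.11,0,0,0,20,0.09,-0.15,-0.11,0,0,0,20,0.105,-0.175,-0.11,0,0,0,20,0.115,-0.195,-0.11,0,0,0,20,0.12,-0.203,-0.11,0,0,0,20,0.1212,-0.204,-0.11,0,0,0,20,0.1212,-0.204,-0.11,0,0,0,20,0.1212,-0.204,-0.11,0,0,0,20,0.1212,-0.204,-0.11,0,0,0,20]

```text
time_s: 3.97
ee_pos: [568.9, 68.5, 148.3]
tool_rot: [[1.0, -0.002, -0.001], [-0.002, -1.0, -0.001], [-0.001, 0.001, -1.0]]
wrist_force: [0.3, -0.5, -2.0]
width: 24.1
```

```bash
python3 - <<'E'
from h import *
t=bot.get_image("top");s=bot.get_image("scene");o=bot.observe();print(o["ee_pos"],o["wrist_force"],o["width"])
p=np.array(o["ee_pos"]);print(proj(s,[p[0],p[1],p[2]-38.5]))
cv2.imwrite("pics/p1.png",np.hstack([cv2.resize(d["img"][v:v+110,u:u+90,::-1],None,fx=4.4,fy=4.4,interpolation=cv2.INTER_CUBIC) for d,u,v in((t,180,140),(s,240,95))]))
E
```

```text
[569.19980023  68.97969985 148.45263095] [-0.27006543  0.25086143 -2.80983955] 24.628995864969287
[282.5 166.9]
```

View pics/p1.png

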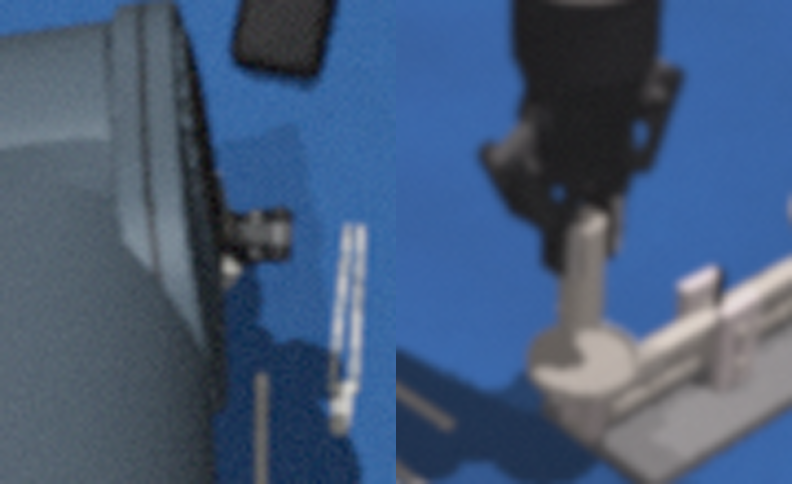

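Call:
play_rows:
  targets: [0,-0.001,0.01,0,0,0,20,0,-0.001,0.02,0,0,0,20,0,-0.001,0.026,0,0,0,20,0,-0.001,0.029,0,0,0,20,0,-0.001,0.031,0,0,0,20,0,-0.001,0.033,0,0,0,20,0,-0.001,0.035,0,0,0,20,0,-0.001,0.037,0,0,0,20,0,-0.001,0.039,0,0,0,20,0,-0.001,0.041,0,0,0,20,0,-0.001,0.042,0,0,0,20,0,-0.001,0.042,0,0,0,20,0,-0.001,0.042,0,0,0,20]

```text
time_s: 5.15
ee_pos: [569.6, 71.4, 106.3]
tool_rot: [[1.0, 0.0, -0.0], [0.0, -1.0, -0.0], [-0.0, 0.0, -1.0]]
wrist_force: [-0.0, -0.7, -2.5]
width: 24.7
```

Not yet at the stop. I'll creep down, watching the force.

Call:
play_rows:
  targets: [0,0,0.0005,0,0,0,20,0,0,0.001,0,0,0,20,0,0,0.0012,0,0,0,20,0,0,0.0012,0,0,0,20,0,0,0.0012,0,0,0,20]

```text
time_s: 5.57
ee_pos: [569.6, 71.4, 105.1]
tool_rot: [[1.0, 0.0, 0.0], [0.0, -1.0, 0.0], [0.0, -0.0, -1.0]]
wrist_force: [0.8, 1.0, -1.3]
width: 24.6
```

```bash
python3 - <<'E'
from h import *
s=bot.get_image("scene");o=bot.observe();print(o["ee_pos"],o["wrist_force"],o["width"])
crop(s,"p2",240,95,360,215,4.5)
E
```

```text
[569.60564645  71.42623554 105.1331565 ] [-0.17251824 -0.5011383  -2.43504373] 25.056988749494394
```

View pics/p2.png

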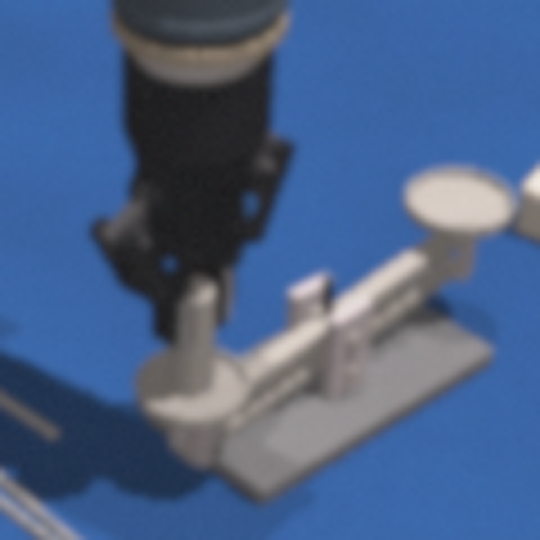

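Call:
play_rows:
  targets: [0,0,0.0003,0,0,0,20,0,0,0.0006,0,0,0,20,0,0,0.0009,0,0,0,20,0,0,0.0012,0,0,0,20,0,0,0.0012,0,0,0,20,0,0,0.0012,0,0,0,20]

```text
time_s: 6.12
ee_pos: [569.9, 71.5, 104.7]
tool_rot: [[1.0, 0.0, 0.001], [0.0, -1.0, 0.0], [0.001, -0.0, -1.0]]
wrist_force: [-1.8, 0.0, 8.4]
width: 24.5
```

```bash
python3 - <<'E'
from h import *
f=[]
for _ in range(6): bot.get_image("top"); f.append(bot.observe()["wrist_force"][2])
print(np.mean(f),bot.observe()["ee_pos"])
E
```

```text
8.158204317466854 [569.8953496   71.41215933 104.75208967]
```

Call:
play_rows:
  targets: [0,0,-0.0007,0,0,0,20,0,0,-0.0007,0,0,0,20,0,0,-0.0007,0,0,0,40,0,0,-0.0007,0,0,0,55,0,0,-0.0007,0,0,0,70,0,0,-0.0007,0,0,0,70,0,0,-0.0007,0,0,0,70,0,0,-0.02,0,0,0,70,0,0,-0.04,0,0,0,70,0,0,-0.06,0,0,0,80,0,0,-0.08,0,0,0,100,0,0,-0.08,0,0,0,100]
  force: 40

```text
time_s: 7.42
ee_pos: [571.5, 71.6, 187.6]
tool_rot: [[1.0, -0.0, 0.006], [-0.0, -1.0, 0.001], [0.006, -0.001, -1.0]]
wrist_force: [-0.1, 0.1, -0.2]
width: 85.4
```

```bash
python3 - <<'E'
from h import *
s=bot.get_image("scene");o=bot.observe();print(o["ee_pos"],o["wrist_force"],o["width"])
crop(s,"p3",240,95,360,215,4.5)
E
```

```text
[570.76870214  71.53096475 185.84150343] [-0.03287414  0.00824261 -0.07668008] 85.34414809827246
```

View pics/p3.png

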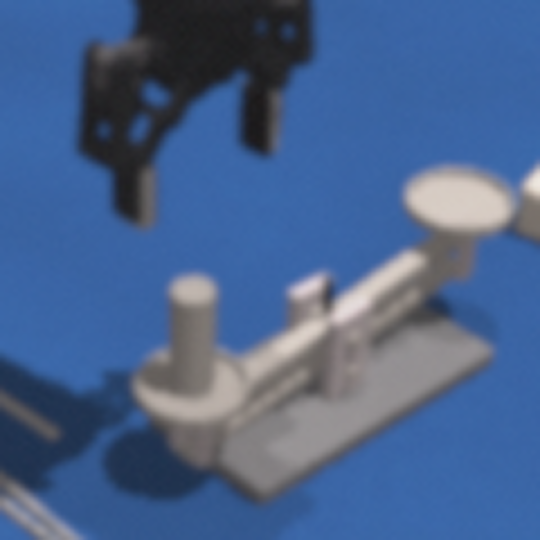

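Call:
play_rows:
  targets: [0.011,0.04,0,0,0,0,100,0.022,0.08,0,0,0,0,100,0.033,0.115,0,0,0,0,100,0.04,0.145,0.03,0,0,0,100,0.0437,0.158,0.06,0,0,0,100,0.0437,0.1584,0.07,0,0,0,100,0.0437,0.1584,0.07,0,0,0,100,0.0437,0.1584,0.1,0,0,0,100,0.0437,0.1584,0.125,0,0,0,100,0.0437,0.1584,0.14,0,0,0,100,0.0437,0.1584,0.1456,0,0,0,100,0.0437,0.1584,0.1456,0,0,0,40,0.0437,0.1584,0.1456,0,0,0,20,0.0437,0.1584,0.1456,0,0,0,20,0.0437,0.1584,0.1456,0,0,0,20,0.0437,0.1584,0.1456,0,0,0,20,0.0437,0.1584,0.1456,0,0,0,20,0.0437,0.1584,0.1456,0,0,0,20,0.0437,0.1584,0.1456,0,0,0,20]
  force: 40

```text
time_s: 9.05
ee_pos: [614.0, -86.9, 39.6]
tool_rot: [[1.0, 0.0, 0.002], [0.0, -1.0, 0.0], [0.002, -0.0, -1.0]]
wrist_force: [-1.6, 0.9, 6.7]
width: 24.8
```

Call:
play_rows:
  targets: [0,0,-0.02,0,0,0,20,0,0,-0.05,0,0,0,20,0,0,-0.09,0,0,0,20,0,-0.005,-0.13,0,0,0,20,0,-0.02,-0.165,0,0,0,20,-0.003,-0.05,-0.185,0,0,0,20,-0.005,-0.085,-0.19,0,0,0,20,-0.008,-0.12,-0.19,0,0,0,20,-0.01,-0.155,-0.19,0,0,0,20,-0.012,-0.19,-0.19,0,0,0,20,-0.015,-0.225,-0.19,0,0,0,20,-0.017,-0.26,-0.19,0,0,0,20,-0.02,-0.295,-0.185,0,0,0,20,-0.022,-0.325,-0.17,0,0,0,20,-0.023,-0.35,-0.155,0,0,0,20,-0.024,-0.37,-0.145,0,0,0,20,-0.0244,-0.3765,-0.14,0,0,0,20,-0.0244,-0.3773,-0.14,0,0,0,20,-0.0244,-0.3773,-0.14,0,0,0,20,-0.0244,-0.3773,-0.14,0,0,0,20]

```text
time_s: 10.72
ee_pos: [589.7, 288.3, 179.2]
tool_rot: [[1.0, -0.002, 0.001], [-0.002, -1.0, -0.001], [0.001, 0.001, -1.0]]
wrist_force: [-0.2, -0.0, -2.1]
width: 24.8
```

```bash
python3 - <<'E'
from h import *
s=bot.get_image("scene");o=bot.observe();print(o["ee_pos"],o["wrist_force"],o["width"])
crop(s,"p4",270,70,390,190,4.5)
E
```

```text
[589.84989128 288.26461523 179.37811364] [ 0.63658837 -0.18043962 -0.21676467] 24.606103301667588
```

View pics/p4.png

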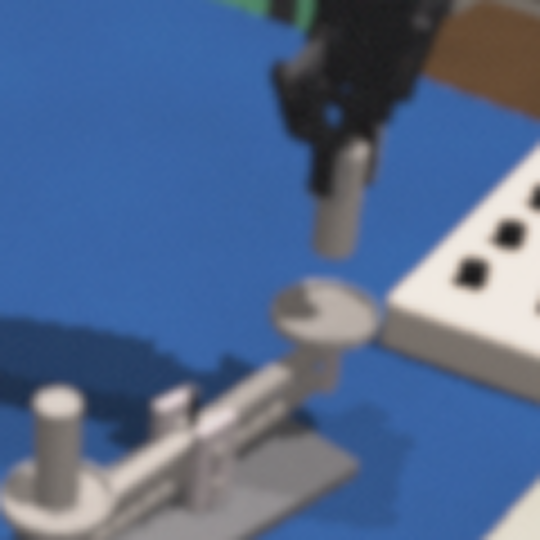

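Call:
play_rows:
  targets: [0,0,0.015,0,0,0,20,0,0,0.03,0,0,0,20,0,0,0.038,0,0,0,20,0,0,0.042,0,0,0,20,0,0,0.0445,0,0,0,20,0,0,0.0455,0,0,0,20,0,0,0.0465,0,0,0,20,0,0,0.0475,0,0,0,20,0,0,0.0485,0,0,0,20,0,0,0.0485,0,0,0,20,0,0,0.0485,0,0,0,20]

```text
time_s: 11.68
ee_pos: [589.2, 290.5, 130.3]
tool_rot: [[1.0, 0.0, 0.001], [0.0, -1.0, 0.001], [0.001, -0.001, -1.0]]
wrist_force: [0.1, -0.4, 1.0]
width: 24.6
```

```bash
python3 - <<'E'
from h import *
f=[]
for _ in range(4): s=bot.get_image("scene"); f.append(bot.observe()["wrist_force"][2])
print(f,bot.observe()["ee_pos"]); cv2.imwrite("pics/raw.png",s["img"])
E
```

```text
[np.float64(0.17619121230162882), np.float64(0.8067078994848982), np.float64(2.030161221978256), np.float64(1.9733753752134005)] [589.15290337 290.53905286 130.09844843]
```

Call:
play_rows:
  targets: [0,0,0,0,0,0,35,0,0,0,0,0,0,45,0,0,0,0,0,0,60,0,0,0,0,0,0,70,0,0,0,0,0,0,70,0,0,0,0,0,0,70,0,0,0,0,0,0,70,0,0,-0.02,0,0,0,70,0,0,-0.04,0,0,0,80,0,0,-0.06,0,0,0,100,0,0,-0.06,0,0,0,100,0,0,-0.06,0,0,0,100,0,0,-0.06,0,0,0,100,0,0,-0.06,0,0,0,100,0,0,-0.06,0,0,0,100]

```text
time_s: 13.13
ee_pos: [588.4, 290.0, 188.8]
tool_rot: [[1.0, 0.0, -0.002], [0.0, -1.0, -0.001], [-0.002, 0.001, -1.0]]
wrist_force: [0.9, 0.4, -0.0]
width: 85.5
```

```bash
python3 - <<'E'
from h import *
s=bot.get_image("scene");o=bot.observe();print(o["ee_pos"],o["wrist_force"],o["width"])
crop(s,"p5",250,70,370,210,4.2)
E
```

```text
[588.43421862 290.12438632 188.83993843] [0.40763351 0.15449886 0.32505948] 85.09976237930847
```

View pics/p5.png

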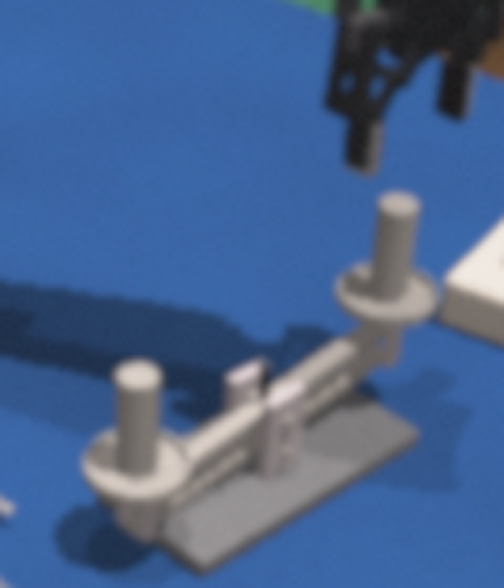

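Call:
play_rows:
  targets: [0,0.0,-0.02,0,0,0,100,-0.004,0.035,-0.02,0,0,0,100,-0.007,0.075,-0.02,0,0,0,100,-0.01,0.115,-0.02,0,0,0,100,-0.014,0.155,-0.02,0,0,0,100,-0.018,0.195,-0.02,0,0,0,100,-0.0192,0.217,-0.01,0,0,0,100,-0.0192,0.219,0,0,0,0,100,-0.0192,0.219,0.01,0,0,0,100,-0.0192,0.219,0.03,0,0,0,100,-0.0192,0.219,0.06,0,0,0,100,-0.0192,0.219,0.08,0,0,0,100,-0.0192,0.219,0.085,0,0,0,100,-0.0192,0.219,0.085,0,0,0,100]

```text
time_s: 14.35
ee_pos: [568.5, 72.9, 102.9]
tool_rot: [[1.0, 0.002, -0.004], [0.002, -1.0, 0.0], [-0.004, -0.0, -1.0]]
wrist_force: [-0.0, 0.4, 0.7]
width: 85.3
```

```bash
python3 - <<'E'
from h import *
s=bot.get_image("scene");a=cv2.imread("pics/p5.png")
o=bot.observe();print(o["ee_pos"],o["wrist_force"],o["width"])
b=cv2.resize(s["img"][70:210,250:370,::-1],None,fx=4.2,fy=4.2,interpolation=cv2.INTER_CUBIC)
A=a[180:370,335:440];T=A[:,:]
r=cv2.matchTemplate(b,T,cv2.TM_CCOEFF_NORMED);print(cv2.minMaxLoc(r),"expect (335,180)")
E
```

```text
[569.46533184  72.58783572 104.3102077 ] [0.31061157 0.40135786 0.19244616] 85.48827376909752
(-0.30399206280708313, 0.9801498651504517, (366, 396), (335, 180)) expect (335,180)
```

Call:
play_rows:
  targets: [0,0,0,0,0,0,40,0,0,0,0,0,0,20,0,0,0,0,0,0,20,0,0,0,0,0,0,20,0,0,0,0,0,0,20,0,0,0,0,0,0,20,0,0,0,0,0,0,20,0,0,0,0,0,0,20,0,0,-0.001,0,0,0,20,0,0,-0.003,0,0,0,20,0,0,-0.006,0,0,0,20,0,0,-0.009,0,0,0,20,0,0,-0.012,0,0,0,20,0,0,-0.015,0,0,0,20,0,0,-0.018,0,0,0,20,0,0,-0.021,0,0,0,20,0,0,-0.024,0,0,0,20,0,0,-0.027,0,0,0,20,0,0,-0.03,0,0,0,20,0,0,-0.033,0,0,0,20]
  force: 60

```text
time_s: 16.07
ee_pos: [569.5, 71.3, 138.0]
tool_rot: [[1.0, 0.0, -0.0], [0.0, -1.0, -0.0], [-0.0, 0.0, -1.0]]
wrist_force: [-0.5, 0.2, -2.0]
width: 24.0
```

Call:
play_rows:
  targets: [0,0,-0.025,0,0,0,20,-0.003,0.02,-0.035,0,0,0,20,-0.008,0.05,-0.035,0,0,0,20,-0.013,0.085,-0.035,0,0,0,20,-0.018,0.12,-0.035,0,0,0,20,-0.024,0.155,-0.035,0,0,0,20,-0.029,0.19,-0.035,0,0,0,20,-0.034,0.225,-0.035,0,0,0,20,-0.04,0.26,-0.035,0,0,0,20,-0.045,0.295,-0.035,0,0,0,20,-0.05,0.33,-0.03,0,0,0,20,-0.056,0.365,-0.02,0,0,0,20,-0.061,0.395,-0.01,0,0,0,20,-0.064,0.417,0,0,0,0,20,-0.0655,0.4275,0.01,0,0,0,20,-0.0655,0.4284,0.015,0,0,0,20,-0.0655,0.4284,0.015,0,0,0,20,-0.0655,0.4284,0.015,0,0,0,20,-0.0655,0.4284,0.015,0,0,0,20,-0.0655,0.4284,0.015,0,0,0,20]

```text
time_s: 17.73
ee_pos: [505.2, -355.7, 123.5]
tool_rot: [[1.0, 0.002, 0.001], [0.002, -1.0, 0.0], [0.001, -0.0, -1.0]]
wrist_force: [-0.4, 0.2, -2.5]
width: 24.3
```

```bash
python3 - <<'E'
from h import *
t=bot.get_image("top");s=bot.get_image("scene");o=bot.observe();print(o["ee_pos"],o["wrist_force"],o["width"])
p=np.array(o["ee_pos"]);print(proj(s,[p[0],p[1],p[2]-38.5]),proj(s,[p[0],p[1],p[2]+29.5]),proj(t,[p[0],p[1],p[2]+29.5]))
cv2.imwrite("pics/p6.png",np.hstack([cv2.resize(d["img"][v:v+100,u:u+80,::-1],None,fx=5,fy=5,interpolation=cv2.INTER_CUBIC) for d,u,v in((t,350,170),(s,85,200))]))
E
```

```text
[ 504.88630055 -356.25196324  123.41968452] [ 0.40185406  0.25056094 -2.79287184] 24.685205677620207
[117.3 255.2] [108.6 232.4] [408.1 225.3]
```

View pics/p6.png

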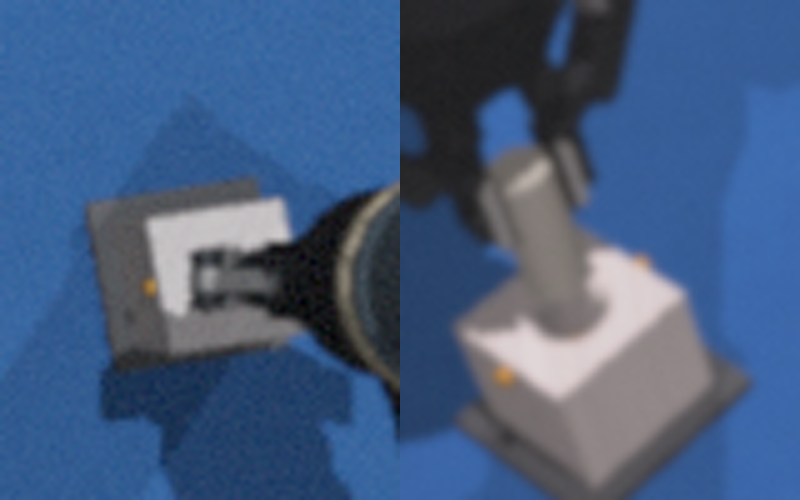

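Call:
play_rows:
  targets: [0,0,0.005,0,0,0,20,0,0,0.01,0,0,0,20,0,0,0.014,0,0,0,20,0,0,0.017,0,0,0,20,0,0,0.019,0,0,0,20,0,0,0.0205,0,0,0,20,0,0,0.0215,0,0,0,20,0,0,0.0225,0,0,0,20,0,0,0.0225,0,0,0,20]

```text
time_s: 18.58
ee_pos: [504.2, -357.1, 100.2]
tool_rot: [[1.0, 0.0, -0.0], [0.0, -1.0, 0.0], [-0.0, -0.0, -1.0]]
wrist_force: [1.0, -0.2, -2.7]
width: 24.2
```

Call:
play_rows:
  targets: [0,0,0.0005,0,0,0,20,0,0,0.001,0,0,0,20,0,0,0.0015,0,0,0,20,0,0,0.002,0,0,0,20,0,0,0.0025,0,0,0,20,0,0,0.003,0,0,0,20,0,0,0.003,0,0,0,20]

```text
time_s: 19.17
ee_pos: [504.4, -357.1, 97.6]
tool_rot: [[1.0, 0.0, 0.0], [0.0, -1.0, -0.0], [0.0, 0.0, -1.0]]
wrist_force: [-0.2, 1.1, 2.1]
width: 24.4
```

Call:
play_rows:
  targets: [0,0,0.0005,0,0,0,20,0,0,0.001,0,0,0,20,0,0,0.0015,0,0,0,20,0,0,0.002,0,0,0,20,0,0,0.0025,0,0,0,20,0,0,0.003,0,0,0,20,0,0,0.003,0,0,0,20]

```text
time_s: 19.75
ee_pos: [504.4, -357.1, 94.3]
tool_rot: [[1.0, 0.0, 0.0], [0.0, -1.0, -0.0], [0.0, 0.0, -1.0]]
wrist_force: [0.5, 1.1, 1.3]
width: 24.0
```

Call:
play_rows:
  targets: [0,0,0,0,0,0,20,0,0,0,0,0,0,20,0,0,0,0,0,0,20,0,0,0,0,0,0,20,0,0,0,0,0,0,20]

```text
time_s: 20.17
ee_pos: [504.3, -357.1, 94.2]
tool_rot: [[1.0, 0.0, 0.0], [0.0, -1.0, 0.0], [0.0, -0.0, -1.0]]
wrist_force: [1.5, 0.6, 0.8]
width: 24.3
```

Call:
play_rows:
  targets: [0,0,0.0004,0,0,0,20,0,0,0.0008,0,0,0,20,0,0,0.0012,0,0,0,20,0,0,0.0015,0,0,0,20,0,0,0.0015,0,0,0,20,0,0,0.0015,0,0,0,20,0,0,0.0015,0,0,0,20]

```text
time_s: 20.75
ee_pos: [504.3, -357.1, 92.8]
tool_rot: [[1.0, 0.0, 0.0], [0.0, -1.0, -0.0], [0.0, 0.0, -1.0]]
wrist_force: [1.1, 0.7, 3.5]
width: 24.0
```

Call:
play_rows:
  targets: [0,0,0.0004,0,0,0,20,0,0,0.0008,0,0,0,20,0,0,0.0012,0,0,0,20,0,0,0.0015,0,0,0,20,0,0,0.0015,0,0,0,20,0,0,0.0015,0,0,0,20,0,0,0.0015,0,0,0,20]

```text
time_s: 21.33
ee_pos: [504.2, -357.1, 91.2]
tool_rot: [[1.0, 0.0, -0.0], [0.0, -1.0, 0.0], [-0.0, -0.0, -1.0]]
wrist_force: [0.9, 1.1, 3.8]
width: 23.9
```

Call:
play_rows:
  targets: [0,0,0.0004,0,0,0,20,0,0,0.0008,0,0,0,20,0,0,0.0012,0,0,0,20,0,0,0.0015,0,0,0,20,0,0,0.0015,0,0,0,20,0,0,0.0015,0,0,0,20,0,0,0.0015,0,0,0,20]

```text
time_s: 21.92
ee_pos: [504.2, -357.0, 89.7]
tool_rot: [[1.0, 0.0, -0.0], [0.0, -1.0, 0.0], [-0.0, -0.0, -1.0]]
wrist_force: [0.9, 1.5, 2.5]
width: 24.3
```

Call:
play_rows:
  targets: [0,0,0.0004,0,0,0,20,0,0,0.0008,0,0,0,20,0,0,0.0012,0,0,0,20,0,0,0.0015,0,0,0,20,0,0,0.0015,0,0,0,20,0,0,0.0015,0,0,0,20,0,0,0.0015,0,0,0,20]

```text
time_s: 22.5
ee_pos: [504.2, -357.1, 88.3]
tool_rot: [[1.0, 0.0, 0.0], [0.0, -1.0, -0.0], [0.0, 0.0, -1.0]]
wrist_force: [1.2, 1.1, 3.3]
width: 24.2
```

Call:
play_rows:
  targets: [0,0,0.0004,0,0,0,20,0,0,0.0008,0,0,0,20,0,0,0.0012,0,0,0,20,0,0,0.0015,0,0,0,20,0,0,0.0015,0,0,0,20,0,0,0.0015,0,0,0,20,0,0,0.0015,0,0,0,20]

```text
time_s: 23.08
ee_pos: [504.2, -357.0, 86.7]
tool_rot: [[1.0, 0.0, -0.0], [0.0, -1.0, 0.0], [-0.0, -0.0, -1.0]]
wrist_force: [1.3, 1.1, 3.8]
width: 24.3
```

Call:
play_rows:
  targets: [0,0,0.0004,0,0,0,20,0,0,0.0008,0,0,0,20,0,0,0.0012,0,0,0,20,0,0,0.0015,0,0,0,20,0,0,0.0015,0,0,0,20,0,0,0.0015,0,0,0,20,0,0,0.0015,0,0,0,20]

```text
time_s: 23.67
ee_pos: [504.2, -357.0, 85.1]
tool_rot: [[1.0, 0.0, -0.0], [0.0, -1.0, 0.0], [-0.0, -0.0, -1.0]]
wrist_force: [2.2, 1.2, 1.7]
width: 24.5
```

Call:
play_rows:
  targets: [0,0,0.0004,0,0,0,20,0,0,0.0008,0,0,0,20,0,0,0.0012,0,0,0,20,0,0,0.0015,0,0,0,20,0,0,0.0015,0,0,0,20,0,0,0.0015,0,0,0,20,0,0,0.0015,0,0,0,20]

```text
time_s: 24.25
ee_pos: [504.3, -357.1, 83.9]
tool_rot: [[1.0, 0.0, 0.0], [0.0, -1.0, -0.0], [0.0, 0.0, -1.0]]
wrist_force: [1.0, 2.0, 5.2]
width: 24.0
```

Call:
play_rows:
  targets: [0,0,0.0004,0,0,0,20,0,0,0.0008,0,0,0,20,0,0,0.001,0,0,0,20,0,0,0.001,0,0,0,20,0,0,0.001,0,0,0,20,0,0,0.001,0,0,0,20,0,0,0.001,0,0,0,20]

```text
time_s: 24.83
ee_pos: [504.2, -357.1, 82.7]
tool_rot: [[1.0, 0.0, -0.0], [0.0, -1.0, 0.0], [-0.0, -0.0, -1.0]]
wrist_force: [1.6, 1.2, 2.0]
width: 24.2
```

Still jaw stick-slip with no contact. Continuing.

Call:
play_rows:
  targets: [0,0,0.0004,0,0,0,20,0,0,0.0008,0,0,0,20,0,0,0.0012,0,0,0,20,0,0,0.0015,0,0,0,20,0,0,0.0015,0,0,0,20,0,0,0.0015,0,0,0,20,0,0,0.0015,0,0,0,20]

```text
time_s: 25.42
ee_pos: [504.3, -357.1, 81.9]
tool_rot: [[1.0, 0.0, 0.0], [0.0, -1.0, -0.0], [0.0, 0.0, -1.0]]
wrist_force: [-0.1, 2.6, 7.8]
width: 24.1
```

Call:
play_rows:
  targets: [0,0,0,0,0,0,20,0,0,0,0,0,0,20,0,0,0,0,0,0,20,0,0,0,0,0,0,20,0,0,0,0,0,0,20,0,0,0,0,0,0,20,0,0,0,0,0,0,20,0,0,0,0,0,0,20]

```text
time_s: 26.08
ee_pos: [504.3, -357.1, 81.8]
tool_rot: [[1.0, 0.0, 0.0], [0.0, -1.0, -0.0], [0.0, 0.0, -1.0]]
wrist_force: [-0.1, 2.6, 7.9]
width: 24.4
```

```bash
cat > f.py <<'E'
from h import *
f=[];z=[]
for _ in range(6): bot.get_image("top"); o=bot.observe(); f.append(o["wrist_force"]); z.append(o["ee_pos"][2])
print(o["time_s"],np.mean(f,0).round(2),np.mean(z).round(2),np.array(f)[:,2].round(1))
E
python3 f.py
```

```text
26.3833 [0.13 2.11 8.74] 81.85 [8.9 8.6 9.8 8.3 8.4 8.4]
```

Call:
play_rows:
  targets: [0,0,0.0003,0,0,0,20,0,0,0.0005,0,0,0,20,0,0,0.0005,0,0,0,20,0,0,0.0005,0,0,0,20,0,0,0.0005,0,0,0,20,0,0,0.0005,0,0,0,20]

```text
time_s: 26.88
ee_pos: [504.4, -357.1, 81.5]
tool_rot: [[1.0, 0.0, 0.001], [0.0, -1.0, -0.0], [0.001, 0.0, -1.0]]
wrist_force: [0.7, 2.0, 10.7]
width: 24.2
```

```bash
python3 f.py
```

```text
27.1833 [-0.33  2.84 10.47] 81.49 [ 9.9 11.   9.8  9.8 11.2 11.1]
```

Call:
play_rows:
  targets: [0,0,0.0003,0,0,0,20,0,0,0.0006,0,0,0,20,0,0,0.0006,0,0,0,20,0,0,0.0006,0,0,0,20,0,0,0.0006,0,0,0,20,0,0,0.0006,0,0,0,20]

```text
time_s: 27.68
ee_pos: [504.4, -357.2, 81.0]
tool_rot: [[1.0, -0.0, 0.001], [-0.0, -1.0, -0.0], [0.001, 0.0, -1.0]]
wrist_force: [-0.8, 3.2, 11.6]
width: 23.9
```

```bash
python3 f.py
```

```text
27.9833 [-0.28  2.79 11.36] 81.01 [10.1 12.1 11.2 12.2 11.2 11.4]
```

Call:
play_rows:
  targets: [0,0,-0.0003,0,0,0,20,0,0,-0.0005,0,0,0,20,0,0,-0.0005,0,0,0,20,0,0,-0.0005,0,0,0,20]

```text
time_s: 28.32
ee_pos: [504.3, -357.1, 81.1]
tool_rot: [[1.0, 0.0, 0.0], [0.0, -1.0, -0.0], [0.0, 0.0, -1.0]]
wrist_force: [1.6, 2.2, 7.8]
width: 24.4
```

```bash
python3 f.py
```

```text
28.6167 [0.96 2.07 7.56] 81.1 [7.8 7.3 7.3 8.  7.7 7.2]
```

Call:
play_rows:
  targets: [0,0,-0.0003,0,0,0,20,0,0,-0.0003,0,0,0,35,0,0,-0.0003,0,0,0,50,0,0,-0.0003,0,0,0,65,0,0,-0.0003,0,0,0,75,0,0,-0.0003,0,0,0,75,0,0,-0.0003,0,0,0,75,0,0,-0.0003,0,0,0,75]

```text
time_s: 29.28
ee_pos: [504.1, -357.1, 80.9]
tool_rot: [[1.0, 0.0, -0.0], [0.0, -1.0, 0.0], [-0.0, -0.0, -1.0]]
wrist_force: [-0.9, -0.7, 0.5]
width: 64.1
```

```bash
python3 f.py; python3 - <<'E'
from h import *
print(bot.observe()["width"])
s=bot.get_image("scene");crop(s,"p7",70,190,170,310,5)
np.save("s7.npy",s["img"])
E
```

```text
29.5833 [ 0.21  0.1  -0.4 ] 80.99 [-0.2 -0.5 -0.1 -1.  -0.5 -0.2]
64.45499783466254
```

View pics/p7.png

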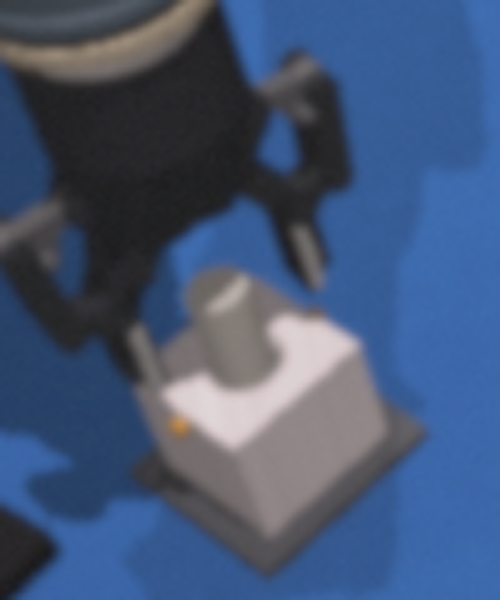

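Call:
play_rows:
  targets: [0,0,-0.01,0,0,0,75,0,0,-0.03,0,0,0,75,0,0,-0.06,0,0,0,85,0,0,-0.09,0,0,0,100,0,0,-0.12,0,0,0,100,0,0,-0.14,0,0,0,100,0,0,-0.14,0,0,0,100,0,0,-0.14,0,0,0,100,0,0,-0.14,0,0,0,100]

```text
time_s: 30.38
ee_pos: [503.9, -356.8, 220.8]
tool_rot: [[1.0, 0.0, -0.0], [0.0, -1.0, 0.0], [-0.0, -0.0, -1.0]]
wrist_force: [-0.5, 0.7, -0.3]
width: 85.6
```

```bash
python3 - <<'E'
from h import *
s=bot.get_image("scene");o=bot.observe();print(o["ee_pos"],o["wrist_force"],o["width"])
cv2.imwrite("pics/p8.png",np.hstack([cv2.resize(s["img"][v:v+130,u:u+100,::-1],None,fx=4,fy=4,interpolation=cv2.INTER_CUBIC) for u,v in((70,190),(265,85))]))
for z in(108.5,110.5,112.5):print(z,proj(s,[504.2,-357,z]))
E
```

```text
[ 503.72721263 -356.68568053  220.26765558] [ 0.44451121  0.51315718 -0.861622  ] 85.17616200198478
108.5 [113.9 247.6]
110.5 [113.6 246.9]
112.5 [113.4 246.3]
```

View pics/p8.png

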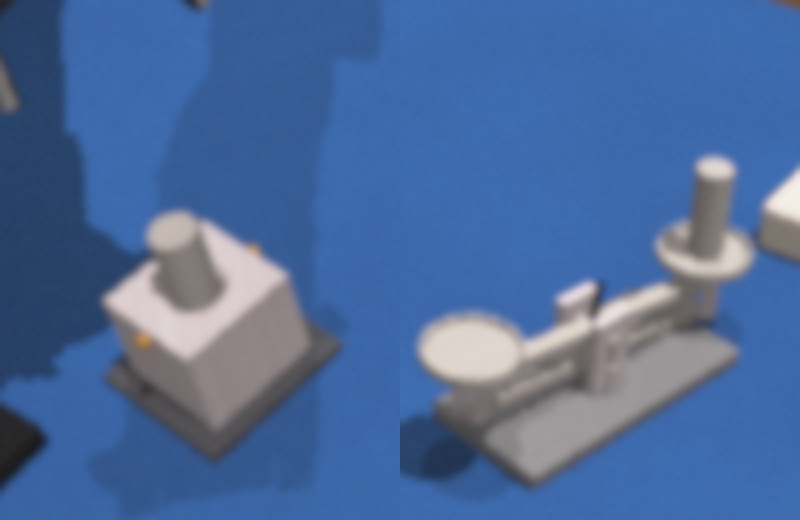

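The heavier mount sits seated in the holder, with its top at about (114,247) as predicted. The other mount stands on the left pan, and the gripper is clear of everything. Handing in.

```bash
python3 -c "
from station import bot
print(bot.finish_job())"
```

```text
the job is handed in; nothing more can be done
None
```

I weighed both mounts on the balance, pressed the one that dropped into the holder, released it there, and handed the job in at about 30 s of the 72 s allowed.

- **Weighing:** I set one mount on each pan and let go of both. The right side stayed down on its stop, and a second picture just over a second later showed no change. The wrist force while carrying that mount, about 2.7 N, also points to the solid one.
- **Insertion:** The jaws dragged with about 4 to 8 N on the way down. At roughly 22 to 23 mm below the mouth the force began rising at about 2 to 5 N per mm, near the pad's 6 N per mm. I stopped at about 14 N total push.
- **Contact force (estimate):** Subtracting the jaw drag puts the contact at about 9 N, within bounds of roughly 5 to 11 N. This is worked out from force and travel, not measured directly.
- **After release:** When I eased the arm back 0.5 mm before letting go, the tool rose only 0.1 mm, so the jaws were holding. I did not probe the mount's height again after opening the gripper.
- **Last picture:** The pressed mount stands in the bore with its top where predicted. The other mount stands upright on the left pan, and the gripper is clear with about zero force. I did not recheck the other bench items; I kept the arm's path clear of them.

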